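Load the sloping bonding jig and cam the block tight

ROBOT

A 7-joint arm with a two-finger parallel gripper is mounted at the origin on a cart in front of the work surface, level with it; the furniture and walls round the work are solid. World frame = base frame: x ahead of the robot, y to its left, z up, the work surface at z = 0. Lengths are in m, angles in rad, forces in N, time in s.
With the tool pointing down it reaches from about 0.425 to 0.8 m from the base axis. Payload 8.3 kg.
Tool frame: the origin (TCP) lies at the very end of the fingers, on their centre line; the grasp point (between the pads) lies 19 mm behind it; z points along the fingers, y is the line along which they close (so a half turn about z gives the same grasp; the last joint's range is limited). The gripper opens to 85 mm and grips with 20 to 120 N. Pads are 22 mm wide; open, the fingers measure 114 mm over their backs; the gripper's body (76 mm by 85 mm) begins 54 mm behind the grasp point. The pads swing forward as they close: fully open they stand 13 mm farther back than shut.
Start: joints at [1.243, 0.383, 0.016, 1.37, -0.006, 1.388, -0.046], TCP at [0.164, -0.603, 0.231] pointing down, gripper open.
Joint ranges: [-2.95, 2.95], [-0.25, 2.06], [-1.52, 1.56], [0.18, 2.33], [-1.44, 4.58], [0.02, 2.06], [-3.01, 3.01]. Speed limits (rad/s): [2.39, 2.39, 3.01, 3.01, 3.14, 3.14, 3.14].

INTERFACE

Orientations are given as a rotation vector (axis times angle).
In Python, from cell import manip, imaging gives the robot as it stands.
- The arm moves only by the shell command python3 -m inch 'ROWS' [FORCE]. ROWS is JSON, a list that holds one entry, the list of rows, each a list of 7 numbers: the turn, a rotation vector about the tool's x, y, z in rad, then the shift along the tool's x, y, z in cm, then the gripper command: -1 is shut, 1 is fully open, values between are in proportion. In form: [[[wx, wy, wz, dx, dy, dz, grip], ...]]. A call has exactly 8 rows; each row is the pose to reach, as a shift and turn from the pose commanded when the call began, along the tool's axes at that moment; what a row does not reach only later rows make up. A row lasts 1/10 s, in which the tool goes at most 50 mm and 8.59 degrees, less where a joint would pass 70% of its speed; a pose out of reach is approached as far as the arm can. A call with a gripper value outside its range is refused whole. The fingers move at their own pace and stop on an object; FORCE is the grip in N (left out, the last holds). Time passes only in rows, so rows that repeat a pose let the fingers close, or fill a call up. It gives the time, the measured TCP pose, the force, the opening and the grip force at its end, in the units of the state.
- manip.read_state(): the state, without advancing time (a new reading comes with each control period).
- imaging.camera(name): name is "side" or "top"; returns a dict with "color" (480x640x3 uint8, red, green, blue), "fx", "fy", "cx", "cy" (pixels), "eye" and "rotation" of the camera in the world. Camera axes: x right, y down, z forward; pixel columns grow to the right and rows downward; lengths in m; the calibration is good to about 2 mm. A picture is of the moment at which its call begins. There is no depth.
- manip.finish_job(): hands the job in; it is judged then, once.
The state is a dict: "clock": time; "joints": joint angles; "joint_velocities": joint speeds; "joint_torque": joint torques, N m; "ee_pos": TCP position; "tcp_rot": TCP orientation; "force": force on the tool from outside, world axes, zero at the start; "torque": the same for the moment, N m; "finger_gap": opening from 0.0 (shut) to 1.0 (fully open); "grasp_force": force on a finger pad.
Only numpy, scipy, OpenCV 4.12 (cv2) and the standard library are available. Lean on these libraries where they do the work, as an engineer would, in place of code of your own. Each camera call takes 0.05 s, during which the arm holds its last target. There are 200 camera calls.

TASK

Lay the rose acrylic block on the upper part of the jig's sloping bed, long side pointing up the slope, and let go so that it runs down by itself under the two lips into the corner between the bottom stop and the side fence; if it hangs short, nudge it fully home with a fingertip. Then swing the red cam lever by its black knob until the cam bears firmly on the block, without crushing it, so that the block is clamped tight in the corner when you let go. Leave the other things on the bench where they are.

Things in the scene. Friction and masses are not known exactly. Their poses are not given: they have to be found in the camera images.
- block: rose (pinkish red) acrylic block 70 x 50 x 15 mm with two small pilot holes in its top, about 0.12 kg, lying flat on the bench at the start. Origin: centre of its underside; x along the 70 mm, y along the 50 mm, z up through the top. A half turn makes no difference
- jig: the jig's plywood base, 230 x 190 x 12 mm, fixed to the bench; origin at its underside near the centre, z up
- bed: the jig's aluminium bed, a slick 201 x 141 mm plate on four pillars, tilted 32 deg, facing the robot. Origin: the locating corner, on its surface. x: up the slope along the side fence (rises 27 deg); y: up along the bottom stop (rises 16 deg); z: the bed's normal. Surface z = 0 for x -0.016 to 0.185, y -0.016 to 0.125. Bottom stop: face x = 0; side fence: face y = 0; both 17.5 mm high
- lips (a point): point in the corner at the height of the lips' undersides, 17.5 mm above the bed. Two dark steel lips overhang the bed by 6 mm there: on the bottom stop at bed y = 12 to 46 mm, on the side fence at bed x = 18 to 58 mm. A 15 mm block gets under them only by sliding along the bed
- home (a point): point on the bed's surface where the underside centre (origin) of a block fully home lies: bed x = 0.035, y = 0.025, the block's 70 mm along bed x
- load (a point): point on the upper bed, bed x = 0.136, y = 0.052. A block laid flat here, 70 mm along bed x, and let go slides into the corner by its own weight in about half a second, passing beside the open cam; there is room here for a finger on either side. It may hang a few mm short of the stop or off the fence: 3 to 5 N on its upper end sends it to the stop; the cam closes the gap at the fence
- cam (a joint): cam lever angle, rad: 0 open, grows clockwise seen from above the bed (knob moves up the slope), stop at 1.9; starts at 0 to 0.3. The cam (black, 18 mm radius, 9 mm eccentric) then presses the block's left side to the side fence. Its slotted foot is set up to 3 mm either way each time, so it first touches a home block anywhere from 0.6 to 1.4 rad: feel for it. Stays where left
- cam_pivot (a point): mid-slot point of the cam's foot, 16 mm above the bed; the lever's pivot axis (along the bed's normal, sprung 12 N per mm) lies within 3 mm of it along bed y. Felt at the knob, along its path: the free lever drags with 1 to 3 N; from touch on, every 1.0 to 1.3 N more means 5 N more at the cam, over about 0.05 rad. A rise of 3 to 5 N clamps well; over 7 N (cam 40 N) crushes. Let go, it keeps 3/4
- cam_knob (a point): where the knob's middle stands at lever angle 0 with the foot mid-slot: 42 mm above the bed, 70 mm from the pivot (the real knob: within 3 mm along bed y). The knob is black, upright on the red lever, 16 mm diameter, from 25 to 59 mm above the bed along its normal. At angle q it lies from the pivot along (-sin(0.349 - q), cos(0.349 - q)) in the bed's x, y
- offcut: bystander: clear acrylic offcut 36 x 90 x 8 mm lying on the bench
- calliper: bystander: grey and black calliper 72 x 212 x 12 mm lying on the bench
- cement: bystander: white squeeze bottle with a black needle cap, 41 mm wide, 124 mm tall, standing on the bench
Things that resemble listed ones, but are neither listed nor needed, are in the scene too. What is meant by the block is not blue or green, and is the smaller of those in its own colour.

How it is judged:
By the outcome, as a careful person would: the job done as asked, in the order asked, and still so for the second after the job is handed in, with the robot touching nothing.
It also fails if it takes over 67 s, if anything falls off the work surface, if the arm or the gripper's body presses on something with over 40 N, if the wrist force passes 120 N, or if a joint passes its speed limit or range.

## Working session

There is one attempt and no reset: what is moved stays moved. The work goes in short steps, Python scripts to look and compute and a shell command to move; the robot and the scene stay as the last step left them, time stands still between calls to the robot, and variables do not carry over. Pictures are saved under pics/ and viewed, at most 10 in all, crops included, and the job is handed in when it is done.

```bash
mkdir -p pics; ls; python3 - <<'E'
from cell import manip, imaging
import cv2,numpy as np
np.set_printoptions(precision=4,suppress=True)
for n in("side","top"):
    c=imaging.camera(n); cv2.imwrite(f"pics/{n}0.png",c["color"][:,:,::-1])
    print(n,c["fx"],c["fy"],c["cx"],c["cy"],c["eye"],c["rotation"])
print(manip.read_state())
E
```

```text
pics
side 623.4946190057179 623.4946190057179 324.276077268245 248.9485422251631 [0.215  1.0666 0.8494] [-0.4215  2.6106 -1.4149]
top 465.8387564237635 465.8387564237635 322.85825264505763 232.96519238559975 [ 0.5414 -0.0431  1.0397] [-2.184   2.1956 -0.0517]
{'clock': 0.1, 'joints': array([ 1.2431,  0.3841,  0.0164,  1.371 , -0.0063,  1.3882, -0.0465]), 'joint_velocities': array([ 0.0006, -0.0009,  0.0004, -0.0031, -0.0008, -0.0018, -0.0006]), 'joint_torque': array([  0.003 , -62.9134,   0.8474, -37.2757,   0.0167,   0.0105,
         0.    ]), 'ee_pos': array([ 0.1635, -0.6028,  0.2304]), 'tcp_rot': array([-3.1124, -0.4146,  0.0004]), 'force': array([-0.0995,  0.2653, -0.2969]), 'torque': array([-0.0124,  0.0565, -0.0028]), 'grasp_force': 0.0, 'finger_gap': 1.0016613545989017}
```

View pics/side0.png

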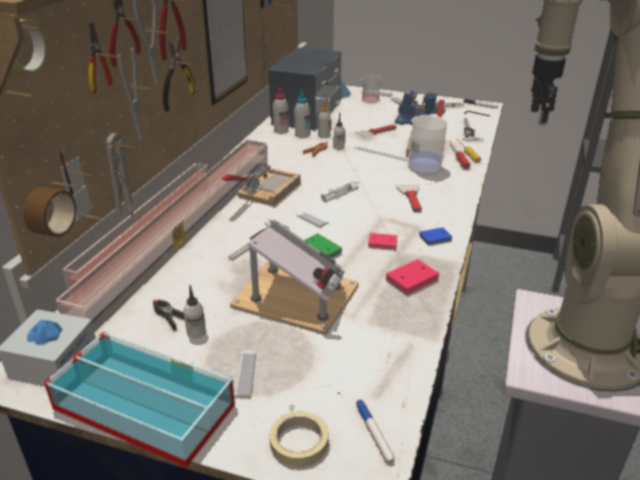

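View pics/top0.png

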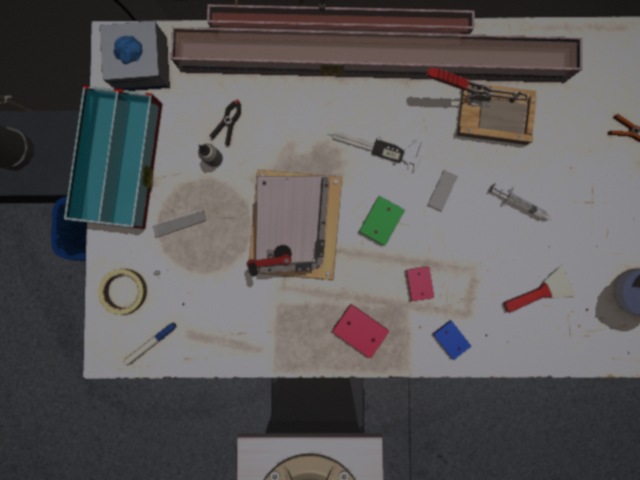

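Side: jig at (295,275), small rose block (383,241), big rose one (412,276), blue (436,236), green (322,245). Top: jig (295,222), rose candidates (420,284) small and (361,331) large. The smaller at (420,284) fits; I'll confirm it in an enlarged crop.

```bash
cat > h.py <<'E'
import numpy as np,cv2
from scipy.spatial.transform import Rotation as R
from scipy.optimize import least_squares
K={'side':(623.4946,324.276,248.9485,[0.215,1.0666,0.8494],[-0.4215,2.6106,-1.4149]),
   'top':(465.83876,322.858,232.965,[0.5414,-0.0431,1.0397],[-2.184,2.1956,-0.0517])}
def proj(n,P):
    f,cx,cy,e,r=K[n]; q=(np.atleast_2d(P)-e)@R.from_rotvec(r).as_matrix()
    return q[:,:2]/q[:,2:]*f+[cx,cy]
def ray(n,p):
    f,cx,cy,e,r=K[n]; return np.array(e),R.from_rotvec(r).as_matrix()@[(p[0]-cx)/f,(p[1]-cy)/f,1]
def atz(n,p,z):
    e,d=ray(n,p); return e+d*(z-e[2])/d[2]
def tri(ps,pt):
    s=least_squares(lambda P:np.r_[proj('side',P)[0]-ps,proj('top',P)[0]-pt],[.5,0,.05]); return s.x,s.fun
E
python3 - <<'E'
import cv2
from h import *
for n in K:print(n,proj(n,[[.5,0,0],[.4,-.3,0]]))
t=cv2.imread('pics/top0.png');s=cv2.imread('pics/side0.png')
def crop(im,x,y,w,h,k): return cv2.resize(im[y:y+h,x:x+w],None,fx=k,fy=k,interpolation=cv2.INTER_CUBIC)
a=crop(t,240,160,110,125,4.8); b=crop(s,225,210,140,120,0+400/140) 
import numpy as np
c=np.zeros((600,800,3),np.uint8); 
j=crop(t,240,165,100,120,4); c[:480,:400]=j
j=crop(s,230,215,133,115,3); c[:345,400:799]=j
j=crop(t,395,260,50,50,4);c[345:545,400:600]=j
j=crop(s,360,225,50,50,4);c[345:545,600:800]=j
cv2.imwrite('pics/c1.png',c)
E
```

```text
side [[348.12039765 297.66710923]
 [418.20914926 237.55289388]]
top [[307.2541868  277.31104903]
 [443.25448877 322.12679308]]
```

View pics/c1.png

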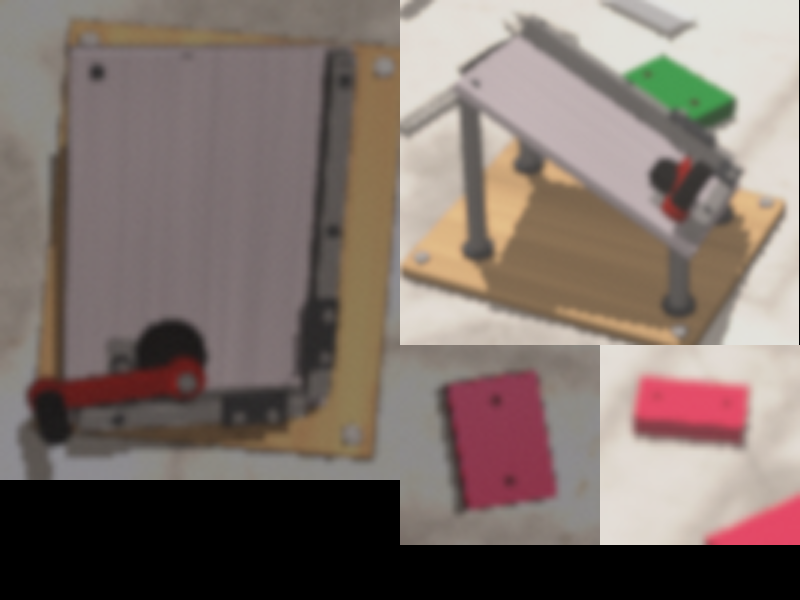

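The crop confirms the block: top (420,284), two pilot holes, the smaller rose one. Jig: bed with the fence on the right (world −y), stop at the bottom (robot side), lever pointing left.

```bash
cat >> h.py <<'E'
def bedR(yaw):
    sx,sy=np.sin(np.radians(27)),np.sin(np.radians(16)); n3=np.sqrt(1-sx*sx-sy*sy)
    # x horizontal dir along yaw
    cx=np.sqrt(1-sx*sx); x=np.array([cx,0,sx])
    yx=-sx*sy/cx; y=np.array([yx,np.sqrt(1-sy*sy-yx*yx),sy])
    z=np.cross(x,y); return R.from_euler('z',yaw).as_matrix()@np.c_[x,y,z]
E
python3 - <<'E'
from h import *
np.set_printoptions(precision=4,suppress=True)
T=lambda u,v:[240+u/4,165+v/4]
S=lambda u,v:[230+(u-400)/3,215+v/3]
obs=[('top',[.185,.125,0],T(68,47)),('top',[.185,-.016,.0175],T(355,50)),('top',[.185,0,.0175],T(328,50)),
 ('side',[.185,.125,0],S(460,86)),('side',[-.016,.125,0],S(695,250)),('side',[.185,-.016,.0175],S(520,20)),
 ('top',[.058,.006,.0175],T(308,300)),('top',[.018,.006,.0175],T(300,372)),
 ('top',[0.006,.046,.0175],T(224,393)),('top',[0.006,.012,.0175],T(288,388))]
def f(p):
    B=bedR(p[3]); return np.concatenate([proj(n,p[:3]+B@np.array(q))[0]-o for n,q,o in obs])
s=least_squares(f,[.45,0,.05,0],loss='soft_l1'); print(s.x); print(s.fun.reshape(-1,2) if 0 else f(s.x).reshape(-1,2))
B=bedR(s.x[3]);print(B)
np.save('bed.npy',s.x)
for n,p in dict(home=[.035,.025,0],load=[.136,.052,0]).items():print(n,s.x[:3]+B@p)
# lever pivot visible
V=lambda u,v:[395+(u-400)/4,260+(v-345)/4]; W=lambda u,v:[360+(u-600)/4,225+(v-345)/4]
for a,b in(((495,400),(656,396)),((509,481),(727,402))): print('hole',tri(W(*b),V(*a)))
t=cv2.imread('pics/top0.png'); h=cv2.cvtColor(t,cv2.COLOR_BGR2HSV)
m=((h[...,0]>160)|(h[...,0]<4))&(h[...,1]>120)&(h[...,2]>60)
m=m.astype(np.uint8);k=np.zeros_like(m);k[260:310,395:445]=m[260:310,395:445]
r=cv2.minAreaRect(np.argwhere(k)[:,::-1].astype(np.float32)); print(r)
bx=np.array([atz('top',p,.015) for p in cv2.boxPoints(r)]);print(bx,bx.mean(0),np.linalg.norm(np.diff(bx,axis=0),axis=1))
c=np.zeros((600,800,3),np.uint8)
P=lambda *q:s.x[:3]+B@np.array(q)
lines=[([.185,.125,0],[-.016,.125,0]),([.185,.125,0],[.185,-.016,0]),([-.016,.125,0],[-.016,-.016,0]),([.185,0,.0175],[0,0,.0175]),([0,0,.0175],[0,.125,.0175]),([.185,-.016,.0175],[-.016,-.016,.0175]),([-.016,-.016,.0175],[-.016,.125,.0175]),([.018,.006,.0175],[.058,.006,.0175]),([.006,.012,.0175],[.006,.046,.0175])]
for n,(x,y),k,o in(('top',(240,165),4,(0,0)),('side',(230,215),3,(400,0))):
    im=cv2.imread(f'pics/{n}0.png'); w=100 if n=='top' else 133; hh=120
    j=cv2.resize(im[y:y+hh,x:x+w],None,fx=k,fy=k,interpolation=cv2.INTER_CUBIC)
    for a,b in lines:
        pa,pb=[((proj(n,P(*q))[0]-[x,y]+.5)*k).astype(int).tolist() for q in(a,b)]
        cv2.line(j,pa,pb,(0,255,0),1)
    c[:j.shape[0],o[0]:o[0]+j.shape[1]]=j
cv2.imwrite('pics/c2.png',c)
E
```

```text
[ 0.5393 -0.0195  0.0396 -0.0595]
[[-0.795   2.4786]
 [ 0.6654  1.3659]
 [-0.424   1.7109]
 [-2.5141 -0.1806]
 [ 0.0496  0.6361]
 [ 1.9012 -1.2468]
 [-0.9249 -1.3945]
 [ 0.3301 -2.0237]
 [ 0.565  -0.4397]
 [ 0.3558 -0.6667]]
[[ 0.8894 -0.0837 -0.4493]
 [-0.0529  0.9576 -0.2832]
 [ 0.454   0.2756  0.8473]]
home [0.5683 0.0025 0.0624]
load [0.6559 0.0231 0.1157]
hole (array([ 0.5057, -0.2461,  0.0099]), array([-0.7334,  0.0303,  0.1737,  0.6085]))
hole (array([ 0.4614, -0.253 ,  0.0102]), array([-0.7552,  0.055 ,  0.1744,  0.627 ]))
((419.66217041015625, 283.4729919433594), (31.071407318115234, 22.193862915039062), 80.53767395019531)
[[ 0.5156 -0.2174  0.015 ]
 [ 0.5233 -0.2654  0.015 ]
 [ 0.4565 -0.2754  0.015 ]
 [ 0.4488 -0.2275  0.015 ]] [ 0.4861 -0.2464  0.015 ] [0.0486 0.0675 0.0484]
```

View pics/c2.png

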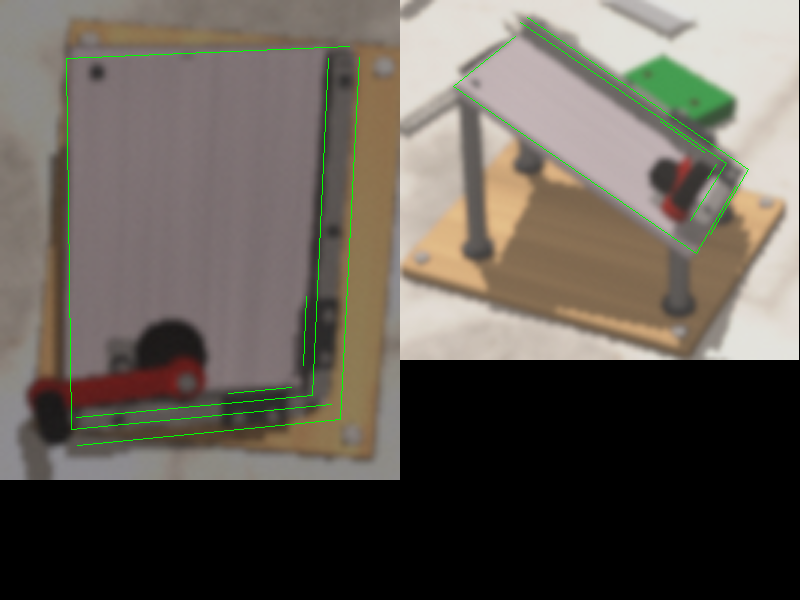

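The overlay is about 1.5° off in yaw (real top edge runs (68,47)→(320,45)). I'll refine it from one sharper crop.

```bash
python3 - <<'E'
import cv2,numpy as np
s=cv2.imread('pics/side0.png');t=cv2.imread('pics/top0.png')
a=cv2.resize(s[215:315,240:350],None,fx=6,fy=6,interpolation=cv2.INTER_CUBIC)
cv2.imwrite('pics/c3.png',cv2.convertScaleAbs(a,alpha=1.2))
b=cv2.resize(t[170:280,245:335],None,fx=5.4,fy=5.4,interpolation=cv2.INTER_CUBIC)
cv2.imwrite('pics/c4.png',cv2.convertScaleAbs(b,alpha=1.7))
E
```

```text
(no output)
```

View pics/c3.png

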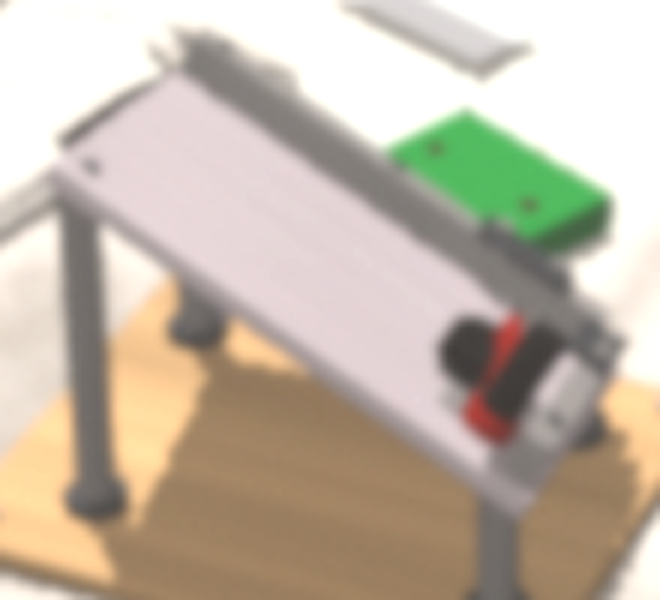

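View pics/c4.png

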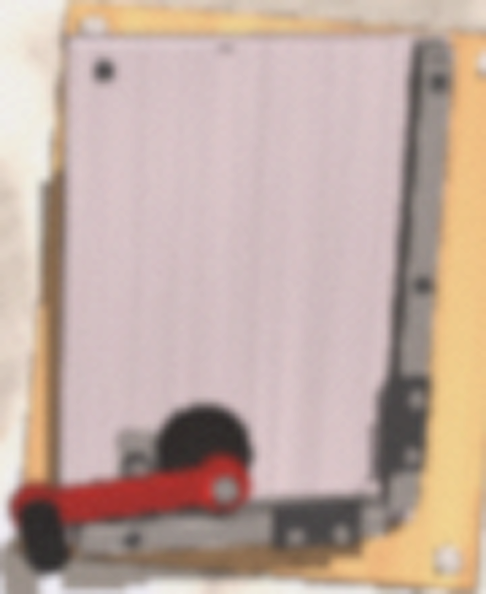

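```bash
cat > fit.py <<'E'
from h import *
np.set_printoptions(precision=4,suppress=True)
S=lambda u,v:np.array([239.5+(u+.5)/6,214.5+(v+.5)/6])
T=lambda u,v:np.array([244.5+(u+.5)/5.4,169.5+(v+.5)/5.4])
L=[('top',[.185,.1,0],[.185,0,0],[T(70,37),T(410,37)]),('top',[.185,.125,0],[0,.125,0],[T(68,60),T(60,440)]),
('top',[.185,0,0],[0,0,0],[T(411,90),T(393,340)]),('top',[.185,0,.0175],[0,0,.0175],[T(424,60),T(405,340)]),
('top',[0,0,0],[0,.12,0],[T(255,497),T(370,490)]),('top',[.018,.006,.019],[.058,.006,.019],[T(387,380),T(376,478)]),
('side',[.185,.125,0],[-.016,.125,0],[S(65,160),S(490,463)]),('side',[.185,.125,0],[.185,0,0],[S(65,155),S(175,75)]),
('side',[.185,0,0],[0,0,0],[S(175,75),S(490,295)])]
C=[('top',[.058,.006,.019],T(387,378)),('top',[.018,.006,.019],T(375,480)),('top',[.006,.012,.019],T(358,498)),('top',[.006,.046,.019],T(275,502)),('side',[-.016,.125,0],S(530,487))]
def f(p):
    B=bedR(p[3]);P=lambda q:p[:3]+B@np.array(q); r=[]
    for n,a,b,o in L:
        A,D=proj(n,[P(a),P(b)]); d=(D-A)/np.linalg.norm(D-A)
        r+=[(q-A)@[-d[1],d[0]] for q in o]
    for n,a,o in C: r+=list(.7*(proj(n,P(a))[0]-o))
    return np.array(r)
s=least_squares(f,[.54,-.02,.04,-.06],loss='soft_l1',f_scale=.7); print(s.x); print(f(s.x)); np.save('bed.npy',s.x)
B=bedR(s.x[3]);print(B)
P=lambda *q:s.x[:3]+B@np.array(q)
print('home',P(.035,.025,0),'load',P(.136,.052,0))
E
python3 fit.py; python3 - <<'E'
from h import *
T=lambda u,v:np.array([244.5+(u+.5)/5.4,169.5+(v+.5)/5.4]);S=lambda u,v:np.array([239.5+(u+.5)/6,214.5+(v+.5)/6])
p=np.load('bed.npy');B=bedR(p[3])
def inbed(n,px,z): # ray with bed plane at height z
    e,d=ray(n,px); k=B[:,2]; s=((p[:3]-e)@k+z)/(d@k); return B.T@(e+s*d-p[:3])
print('pivot top', inbed('top',T(225,488),.027)); print('knobend',inbed('top',T(43,525),.05),inbed('top',T(40,500),.027))
print('cam centre',inbed('top',T(204,450),.016), inbed('top',T(204,450),.02))
print('knob end side',inbed('side',S(468,347),.059))
E
```

```text
[ 0.5378 -0.0181  0.046  -0.0897]
[-1.2698 -0.4746  0.1825  0.5771 -0.5071 -0.5495  0.0494 -0.3326  0.1309
  0.0901  0.1676 -0.5475 -0.7878 -0.7886  2.3478  2.4118  0.6141  0.0947
 -0.0966 -0.0304  0.5701 -1.0314  0.5633  0.3466  0.1504  0.5417 -0.5843
  0.7885]
[[ 0.8874 -0.0547 -0.4577]
 [-0.0798  0.9597 -0.2694]
 [ 0.454   0.2756  0.8473]]
home [0.5675 0.0031 0.0688] load [0.6557 0.021  0.1221]
pivot top [0.01945901 0.06802447 0.027     ]
knobend [0.02126016 0.13910866 0.05      ] [0.0192023  0.13712719 0.027     ]
cam centre [0.03028233 0.07429823 0.016     ] [0.03233286 0.07514247 0.02      ]
knob end side [0.02630998 0.18679472 0.059     ]
```

```bash
cat >> fit.py <<'E'
print('--- with eye shifts')
import h
E0={n:np.array(K[n][3]) for n in K}
def g(p):
    for i,n in enumerate(('side','top')):
        k=K[n]; K[n]=(k[0],k[1],k[2],E0[n]+p[4+3*i:7+3*i],k[4])
    return np.r_[f(p[:4]),p[4:]/.002]
s=least_squares(g,np.r_[s.x,np.zeros(6)],loss='soft_l1',f_scale=.7);print(s.x);print(f(s.x))
P=lambda *q:s.x[:3]+bedR(s.x[3])@np.array(q)
print('home',P(.035,.025,0),'load',P(.136,.052,0)); 
c=cv2.imread('pics/c3.png');d=cv2.imread('pics/c4.png')
for n,a,b,o in L:
    im,x,y,k=(c,240,215,6) if n=='side' else (d,245,170,5.4)
    A,D=[(((q-[x,y]+.5)*k).astype(int).tolist()) for q in proj(n,[P(*a),P(*b)])]; cv2.line(im,A,D,(0,200,0),1)
o=np.zeros((600,800,3),np.uint8);o[:400,:440]=cv2.resize(c,(440,400));o[:440,440:800]=cv2.resize(d,(360,440));cv2.imwrite('pics/c5.png',o)
E
python3 fit.py | sed -n '/---/,$p'
```

```text
--- with eye shifts
[ 0.5365 -0.0181  0.0447 -0.0937  0.0017  0.0004  0.0006 -0.0017 -0.0004
 -0.0006]
[-0.9471 -0.4005  0.3537  0.4796 -0.41   -0.6275  0.1621 -0.4157 -0.1345
 -0.0893  0.2776 -0.3687 -0.5585 -0.7681  0.8924  0.9369  0.8959  0.2298
 -0.165  -0.1317  0.4563 -1.1454  0.4372  0.221   0.0301  0.3704  0.2858
  1.4103]
home [0.5662 0.003  0.0674] load [0.6545 0.0205 0.1207]
```

View pics/c5.png

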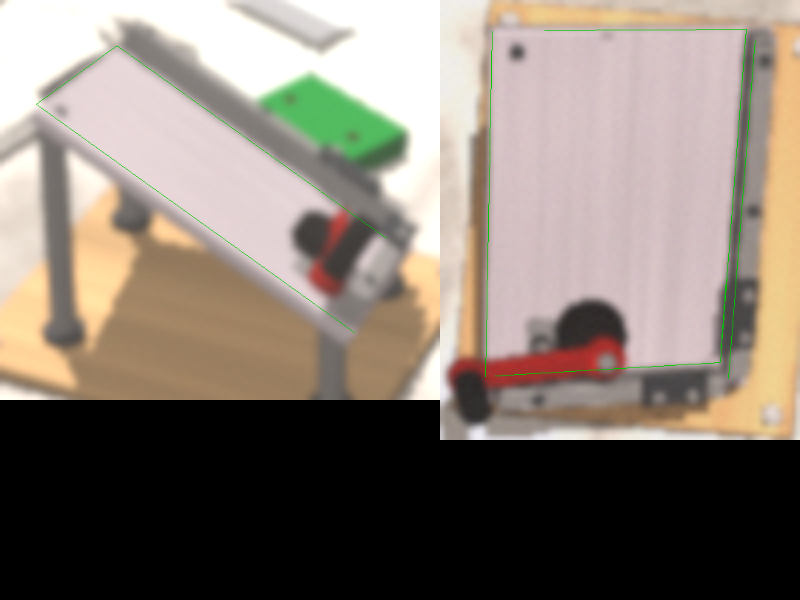

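The fit now lies on the edges (bed origin ≈ (.5365,−.018,.045)). Now the pose helper.

```bash
cat > rel.py <<'E'
from h import *
from cell import manip
np.set_printoptions(precision=4,suppress=True)
O=np.array([.5365,-.0181,.0447]); B=bedR(-.0937)
def bp(*q): return O+B@np.array(q)
def down(yaw): # tool z down, tool x at yaw
    c,s=np.cos(yaw),np.sin(yaw); return np.array([[c,s,0],[s,-c,0],[0,0,-1.]])
def bedtool(a=0): # tool z = -bed normal, tool x at angle a from bed x (ccw about normal)
    c,s=np.cos(a),np.sin(a); return B@np.array([[c,s,0],[s,-c,0],[0,0,-1.]])
def rel(p,M,s=None):
    s=s or manip.read_state(); R0=R.from_rotvec(s['tcp_rot']).as_matrix()
    return np.r_[R.from_matrix(R0.T@M).as_rotvec(), R0.T@(np.array(p)-s['ee_pos'])*100]
def st():
    s=manip.read_state(); R0=R.from_rotvec(s['tcp_rot']).as_matrix()
    print('t',s['clock'],'bedpos mm',B.T@(s['ee_pos']-O)*1000,'F bed',B.T@s['force'],'gap',s['finger_gap']*85,'g',s['grasp_force'])
    return s
E
python3 - <<'E'
from rel import *
print(rel([.486,-.247,.08],down(.15)))
E
```

```text
[ -0.0017   0.0001   0.1148  40.4398 -25.8691  15.0831]
```

```bash
python3 -m inch '[[[0,0,0.11,5,-3.2,1.5,1],[0,0,0.11,10,-6.4,3,1],[0,0,0.11,15,-9.6,5,1],[0,0,0.11,20,-13,7,1],[0,0,0.11,25,-16,9,1],[0,0,0.11,30,-19,11,1],[0,0,0.11,35,-22.5,13,1],[0,0,0.11,40,-25.5,15,1]]]' 40
python3 - <<'E'
from rel import *
print(rel([.486,-.247,.08],down(.15)))
E
```

```text
clock: 0.9
ee_pos: [0.421, -0.3189, 0.1119]
tcp_rot: [-3.132, -0.243, 0.0]
force: [0.9, -0.2, 0.3]
finger_gap: 0.997
grasp_force: 0.0
[-0.0002  0.0001  0.0046  7.5316 -6.0998  3.187 ]
```

```bash
python3 -m inch '[[[0,0,0,3,-2.5,1,1],[0,0,0,5.5,-4.5,2,1],[0,0,0,7.5,-6.1,3,1],[0,0,0,7.5,-6.1,3.2,1],[0,0,0,7.5,-6.1,3.2,1],[0,0,0,7.5,-6.1,3.2,1],[0,0,0,7.5,-6.1,3.2,1],[0,0,0,7.5,-6.1,3.2,1]]]' 40
python3 - <<'E'
from rel import *
from cell import imaging
print(rel([.486,-.247,.002],down(.15)))
t=imaging.camera('top')['color'][:,:,::-1]; s=imaging.camera('side')['color'][:,:,::-1]
o=np.zeros((500,800,3),np.uint8)
o[:480,:400]=cv2.resize(t[230:326,380:460],(400,480),interpolation=cv2.INTER_CUBIC)
o[:480,400:]=cv2.resize(s[170:266,345:425],(400,480),interpolation=cv2.INTER_CUBIC)
cv2.imwrite('pics/g.png',o)
E
```

```text
clock: 1.7
ee_pos: [0.4845, -0.2498, 0.081]
tcp_rot: [3.132, 0.24, 0.001]
force: [0.5, 0.1, 0.5]
finger_gap: 1.004
grasp_force: 0.0
[ 0.0006 -0.0003  0.003   0.1888 -0.2635  7.8969]
```

View pics/g.png

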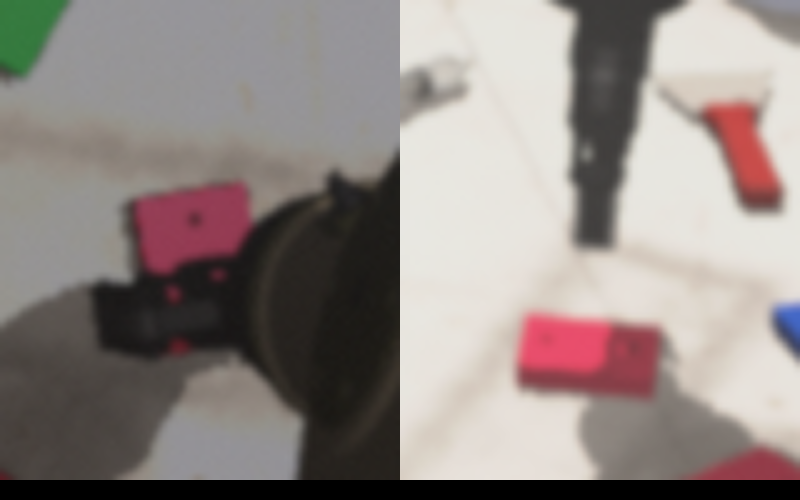

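Left panel: gripper over the block, hole at (195,218); right panel: fingers above the block, block at (590,355). Descend and grip, 8 mm toward the up-slope end.

```bash
python3 -m inch '[[[0,0,0,1,-0.26,3,1],[0,0,0,1,-0.26,6,1],[0,0,0,1,-0.26,7.6,1],[0,0,0,1,-0.26,7.8,1],[0,0,0,1,-0.26,7.8,0],[0,0,0,1,-0.26,7.8,-0.2],[0,0,0,1,-0.26,7.8,-0.3],[0,0,0,1,-0.26,7.8,-0.3]]]' 40
python3 -m inch '[[[0,0,0,0,0,0,-0.3],[0,0,0,0,0,0,-0.3],[0,0,0,0,0,0,-0.3],[0,0,0,0,0,-2,-0.3],[0,0,0,0,0,-6,-0.3],[0,0,0,0,0,-10,-0.3],[0,0,0,0,0,-14,-0.3],[0,0,0,0,0,-18,-0.3]]]' 40
python3 - <<'E'
from rel import *
# grasp is 8mm up the block from its centre
print(rel(bp(.144,.052,.06),bedtool()))
st()
E
```

```text
clock: 2.6
ee_pos: [0.4956, -0.2451, 0.0043]
tcp_rot: [3.131, 0.243, 0.004]
force: [-0.9, 1.5, 6.6]
finger_gap: 0.569
grasp_force: 42.1
clock: 3.4
ee_pos: [0.4941, -0.2445, 0.1847]
tcp_rot: [3.132, 0.243, 0.001]
force: [0.1, -1.5, -2.1]
finger_gap: 0.567
grasp_force: 42.2
[  0.2489   0.502    0.1681  17.6567 -22.3711   0.9476]
t 3.4 bedpos mm [  44.8505 -176.5961  198.6566] F bed [-0.7625 -2.0352 -1.4023] gap 48.19189365616341 g 42.184476256370544
```

```bash
python3 -m inch '[[[0.03,0.06,0.02,2.2,-2.8,-1,-0.3],[0.06,0.13,0.04,4.4,-5.6,-1.5,-0.3],[0.1,0.2,0.07,6.6,-8.4,-1.5,-0.3],[0.13,0.26,0.09,8.8,-11.2,-1,-0.3],[0.16,0.32,0.11,11,-14,-0.5,-0.3],[0.19,0.38,0.13,13.2,-16.8,0,-0.3],[0.22,0.44,0.15,15.4,-19.5,0.5,-0.3],[0.249,0.502,0.168,17.66,-22.37,0.95,-0.3]]]'
python3 -m inch '[[[0,0,0,0,0,0,-0.3],[0,0,0,0,0,0,-0.3],[0,0,0,0,0,0,-0.3],[0,0,0,0,0,0,-0.3],[0,0,0,0,0,0,-0.3],[0,0,0,0,0,0,-0.3],[0,0,0,0,0,0,-0.3],[0,0,0,0,0,0,-0.3]]]'
python3 - <<'E'
from rel import *
from cell import imaging
print(rel(bp(.144,.052,.06),bedtool()));st();print(manip.read_state()['joints'])
t=imaging.camera('top')['color'][:,:,::-1]; s=imaging.camera('side')['color'][:,:,::-1]
o=np.zeros((500,800,3),np.uint8)
o[:500,:400]=cv2.resize(t[160:285,240:340],(400,500),interpolation=cv2.INTER_CUBIC)
o[:500,400:]=cv2.resize(s[180:305,240:340],(400,500),interpolation=cv2.INTER_CUBIC)
cv2.imwrite('pics/p.png',o)
E
```

```text
clock: 4.2
ee_pos: [0.6349, 0.0042, 0.1736]
tcp_rot: [-2.773, 0.027, -0.689]
force: [0.4, 0.2, -0.6]
finger_gap: 0.567
grasp_force: 42.2
clock: 5.0
ee_pos: [0.6344, 0.0036, 0.1732]
tcp_rot: [-2.774, 0.025, -0.685]
force: [0.5, -0.3, -0.8]
finger_gap: 0.573
grasp_force: 42.2
[-0.0003  0.0004 -0.0003  0.0618 -0.0779 -0.1881]
t 5.0 bedpos mm [143.3815  51.2214  58.1187] F bed [ 0.1601 -0.5579 -0.8048] gap 48.73415717428218 g 42.21538782119751
[ 0.5183  0.1911 -0.4313  1.8963 -0.4094  0.6519 -1.2014]
```

View pics/p.png

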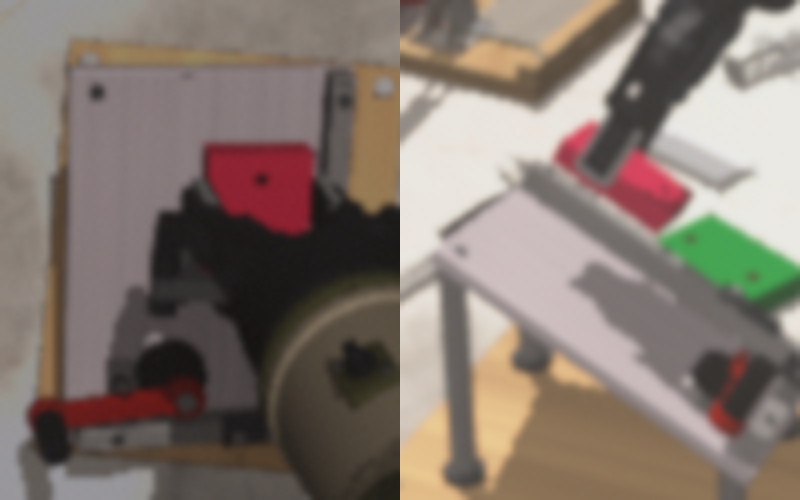

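Left panel: block held over the upper bed, its upper edge (205,147)–(310,147), parallel to the bed; both panels show it clear of the fence and cam. That is the tenth picture; from here I use numbers. Check against prediction and lower.

```bash
python3 - <<'E'
from rel import *
print(proj('top',[bp(.171,.077,.07),bp(.171,.027,.07)]))
E
python3 -m inch '[[[0,0,0,0.06,-0.08,1,-0.3],[0,0,0,0.06,-0.08,2,-0.3],[0,0,0,0.06,-0.08,3,-0.3],[0,0,0,0.06,-0.08,4,-0.3],[0,0,0,0.06,-0.08,4.6,-0.3],[0,0,0,0.06,-0.08,4.8,-0.3],[0,0,0,0.06,-0.08,4.8,-0.3],[0,0,0,0.06,-0.08,4.8,-0.3]]]'
python3 -c "
from rel import *
st()"
```

```text
[[289.7226 197.3945]
 [316.4273 196.843 ]]
clock: 5.9
ee_pos: [0.6571, 0.0171, 0.1332]
tcp_rot: [-2.774, 0.025, -0.685]
force: [-0.1, 0.2, -2.0]
finger_gap: 0.568
grasp_force: 42.2
t 5.9 bedpos mm [144.225   52.0241  10.3066] F bed [-1.0314 -0.315  -1.709 ] gap 48.28510646813402 g 42.20863938331604
```

Prediction agrees within 1.5 px. Lower in small steps to feel the bed.

```bash
python3 -m inch '[[[0,0,0,0,0,0.1,-0.3],[0,0,0,0,0,0.2,-0.3],[0,0,0,0,0,0.3,-0.3],[0,0,0,0,0,0.4,-0.3],[0,0,0,0,0,0.5,-0.3],[0,0,0,0,0,0.5,-0.3],[0,0,0,0,0,0.5,-0.3],[0,0,0,0,0,0.5,-0.3]]]'
python3 -c "
from rel import *
st()"
```

```text
clock: 6.7
ee_pos: [0.6591, 0.0184, 0.1291]
tcp_rot: [-2.774, 0.025, -0.685]
force: [-6.0, -1.2, 3.9]
finger_gap: 0.568
grasp_force: 43.0
t 6.7 bedpos mm [144.0139  52.0376   5.5091] F bed [-3.4201  0.2057  6.3697] gap 48.281815974315926 g 43.04895222187042
```

```bash
python3 -m inch '[[[0,0,0,0,0,-0.05,-0.3],[0,0,0,0,0,-0.05,0.5],[0,0,0,0,0,-3,0.8],[0,0,0,0,0,-6,0.8],[0,0,0,0,0,-8,0.8],[0,0,0,0,0,-8,0.8],[0,0,0,0,0,-8,-1],[0,0,0,0,0,-8,-1]]]'
cat > look.py <<'E'
from rel import *
from cell import imaging
t=imaging.camera('top')['color'][:,:,::-1]; s=imaging.camera('side')['color'][:,:,::-1]
for n,im in(('top',t),('side',s)):
    h=cv2.cvtColor(np.ascontiguousarray(im),cv2.COLOR_BGR2HSV)
    m=(((h[...,0]>162)&(h[...,0]<178))&(h[...,1]>120)&(h[...,2]>50)).astype(np.uint8)
    k,l,sta,c=cv2.connectedComponentsWithStats(m)
    for i in range(1,k):
        if sta[i,4]>25: print(n,sta[i],c[i])
for q in ([.035,.025,.015],[.07,0,.015],[.07,.05,.015],[0,.05,.015],[.136,.052,.015]): print(q,proj('top',bp(*q))[0],proj('side',bp(*q))[0])
st()
E
python3 look.py
```

```text
clock: 7.5
ee_pos: [0.6224, -0.0024, 0.1955]
tcp_rot: [-2.774, 0.024, -0.683]
force: [-0.7, -0.3, -0.5]
finger_gap: 0.576
grasp_force: 0.0
top [293 243  12  16 133] [297.5714 251.6391]
side [276  87   9  12  55] [279.7273  93.8727]
side [302 249  31  20 322] [315.3012 259.764 ]
side [ 387  260   51   34 1018] [411.8576 276.0049]
[0.035, 0.025, 0.015] [306.054  249.9244] [323.1766 262.837 ]
[0.07, 0, 0.015] [318.9791 233.9502] [313.1583 250.3526]
[0.07, 0.05, 0.015] [295.0505 234.9804] [307.0109 256.8147]
[0, 0.05, 0.015] [293.3271 265.6535] [333.567  275.7852]
[0.136, 0.052, 0.015] [295.7747 204.3367] [281.7972 239.2521]
t 7.6 bedpos mm [143.1213  52.3541  83.9919] F bed [ 0.5073  0.8733 -0.4531] gap 33.54005453969912 g 0.0
```

Block ran down near the corner; possibly a bit short of the stop. Shut fingers, go behind its upper end, nudge with force feedback.

```bash
python3 -m inch '[[[0,0,0,-0.6,1,0,-1],[0,0,0,-1,2.2,0,-1],[0,0,0,-1,2.2,1.5,-1],[0,0,0,-1,2.2,3.5,-1],[0,0,0,-1,2.2,5.5,-1],[0,0,0,-1,2.2,7,-1],[0,0,0,-1,2.2,7.1,-1],[0,0,0,-1,2.2,7.1,-1]]]' 40
python3 look.py
```

```text
clock: 8.4
ee_pos: [0.6472, -0.0038, 0.1253]
tcp_rot: [-2.774, 0.024, -0.683]
force: [-0.8, -0.4, 0.6]
finger_gap: -0.001
grasp_force: 0.0
top [293 228  18  31 391] [300.3223 245.4885]
side [276  87   9  12  55] [279.7273  93.8727]
side [301 250  32  19 316] [315.0222 260.0127]
side [ 387  260   51   34 1019] [411.8567 276.0255]
[0.035, 0.025, 0.015] [306.054  249.9244] [323.1766 262.837 ]
[0.07, 0, 0.015] [318.9791 233.9502] [313.1583 250.3526]
[0.07, 0.05, 0.015] [295.0505 234.9804] [307.0109 256.8147]
[0, 0.05, 0.015] [293.3271 265.6535] [333.567  275.7852]
[0.136, 0.052, 0.015] [295.7747 204.3367] [281.7972 239.2521]
t 8.5 bedpos mm [134.5322  29.9673  14.6648] F bed [-0.5283  0.4705  0.1358] gap -0.31473674541576246 g 0.0
```

Upper edge at top row 228 vs 234.5 expected: about 13 mm short, ~3 mm off the fence. Nudge down the slope.

```bash
python3 -m inch '[[[0,0,0,-1,0,0.2,-1],[0,0,0,-2,0,0.3,-1],[0,0,0,-3,0,0.3,-1],[0,0,0,-3.4,0,0.3,-1],[0,0,0,-3.6,0,0.3,-1],[0,0,0,-3.8,0,0.3,-1],[0,0,0,-4,0,0.3,-1],[0,0,0,-4,0,0.3,-1]]]' 40
python3 look.py|grep -v '^\['
```

```text
clock: 9.3
ee_pos: [0.6132, 0.0, 0.105]
tcp_rot: [-2.774, 0.024, -0.685]
force: [0.5, 0.1, 0.6]
finger_gap: -0.001
grasp_force: 0.0
top [293 248  11  12  88] [297.1136 254.0795]
side [276  87   9  12  55] [279.7273  93.8727]
side [302 249  32  20 318] [315.5912 260.0786]
side [ 387  260   51   34 1019] [411.8489 276.0196]
t 9.4 bedpos mm [94.1297 30.1262 11.1031] F bed [-0.9741 -0.2568 -0.2174] gap -0.11977579194995101 g 0.0
```

```bash
python3 -m inch '[[[0,0,0,-0.1,0,0,-1],[0,0,0,-0.2,0,0,-1],[0,0,0,-0.3,0,0,-1],[0,0,0,-0.4,0,0,-1],[0,0,0,-0.5,0,0,-1],[0,0,0,-0.6,0,0,-1],[0,0,0,-0.6,0,0,-1],[0,0,0,-0.6,0,0,-1]]]' 40
python3 look.py|grep -v '^\['
```

```text
clock: 10.2
ee_pos: [0.6078, 0.0004, 0.1023]
tcp_rot: [-2.774, 0.025, -0.685]
force: [0.1, 0.3, -0.6]
finger_gap: -0.001
grasp_force: 0.0
top [293 251  11  12  89] [296.8427 257.0787]
side [276  87   8  12  54] [279.6481  93.8333]
side [304 251  32  19 285] [317.4246 261.1193]
side [ 387  260   51   34 1019] [411.8371 275.9961]
t 10.3 bedpos mm [87.9257 30.0858 11.0796] F bed [-0.1848 -0.3437  1.0347] gap 0.024959611130389102 g 0.0
```

```bash
python3 -m inch '[[[0,0,0,-0.1,0,0,-1],[0,0,0,-0.2,0,0,-1],[0,0,0,-0.3,0,0,-1],[0,0,0,-0.4,0,0,-1],[0,0,0,-0.45,0,0,-1],[0,0,0,-0.5,0,0,-1],[0,0,0,-0.5,0,0,-1],[0,0,0,-0.5,0,0,-1]]]' 40
python3 look.py|grep -v '^\['
```

```text
clock: 11.1
ee_pos: [0.6034, 0.0009, 0.1]
tcp_rot: [-2.774, 0.025, -0.685]
force: [-0.1, -0.2, -0.1]
finger_gap: 0.001
grasp_force: 0.0
top [293 253  10  11  79] [296.4557 258.8354]
side [276  87   9  12  55] [279.7273  93.8727]
side [307 252  29  18 263] [318.5551 261.6768]
side [ 387  260   51   34 1022] [411.8552 276.0313]
t 11.2 bedpos mm [82.9685 30.1069 11.1006] F bed [0.7086 0.7817 0.2495] gap 0.1195288989836565 g 0.0
```

```bash
python3 -m inch '[[[0,0,0,-0.05,0,0,-1],[0,0,0,-0.1,0,0,-1],[0,0,0,-0.15,0,0,-1],[0,0,0,-0.2,0,0,-1],[0,0,0,-0.25,0,0,-1],[0,0,0,-0.3,0,0,-1],[0,0,0,-0.3,0,0,-1],[0,0,0,-0.3,0,0,-1]]]' 40
python3 look.py|grep -v '^\['
```

```text
clock: 12.0
ee_pos: [0.602, 0.0009, 0.0998]
tcp_rot: [-2.774, 0.025, -0.689]
force: [5.3, -0.2, 1.7]
finger_gap: 0.001
grasp_force: 2.6
top [293 254  10  11  69] [296.2464 259.3623]
side [276  87   9  12  55] [279.7273  93.8727]
side [307 252  29  18 258] [318.814  261.7752]
side [ 387  260   51   34 1018] [411.8576 276.0049]
t 12.1 bedpos mm [81.4805 30.1058 11.493 ] F bed [ 5.3194  0.0855 -1.2797] gap 0.04227204724212077 g 2.62200950877741
```

Home: 5.3 N with the stop reached at the expected 81 mm. Now compute the knob's place (pivot from the lever's screw and knob ends in both views).

```bash
python3 - <<'E'
from rel import *
S=lambda u,v:np.array([239.5+(u+.5)/6,214.5+(v+.5)/6])
T=lambda u,v:np.array([244.5+(u+.5)/5.4,169.5+(v+.5)/5.4])
for z in(.022,.026):
    e,d=ray('top',T(225,488)); s=((O-e)@B[:,2]+z)/(d@B[:,2]); print('pivot',z,B.T@(e+s*d-O))
for z in(.059,):
    e,d=ray('top',T(48,557)); s=((O-e)@B[:,2]+z)/(d@B[:,2]); print('knobtop from top',B.T@(e+s*d-O))
    e,d=ray('side',S(540,345)); s=((O-e)@B[:,2]+z)/(d@B[:,2]); print('knobtop from side',B.T@(e+s*d-O))
x,f=tri(S(540,345),T(48,557)); print(B.T@(x-O),f)
print(rel(bp(.0814,.030,.1),bedtool()),rel(bp(-.015,.137,.1),bedtool()))
E
```

```text
pivot 0.022 [0.018  0.0671 0.022 ]
pivot 0.026 [0.0202 0.068  0.026 ]
knobtop from top [0.014  0.1386 0.059 ]
knobtop from side [0.0098 0.1497 0.059 ]
[0.0104 0.1377 0.0536] [-0.2594 -0.0091  0.0734  0.2425]
[ 0.0001 -0.0021  0.0001  0.0106  0.011  -8.8507] [  0.0001  -0.0021   0.0001  -9.6282 -10.6901  -8.8715]
```

```bash
python3 -m inch '[[[0,0,0,0.8,0,0,-1],[0,0,0,1,0,-3,-1],[0,0,0,0,0,-7,-1],[0,0,0,-2,-2.5,-9,-1],[0,0,0,-4.5,-5,-9,-1],[0,0,0,-7,-7.5,-9,-1],[0,0,0,-9,-10,-9,-1],[0,0,0,-9.9,-10.7,-9,-1]]]' 40
python3 -m inch '[[[0,0,0,0,0,0,-1],[0,0,0,0,0,2,-1],[0,0,0,0,0,4,-1],[0,0,0,0,0,5.5,-1],[0,0,0,0,0,6,-1],[0,0,0,0,0,6.2,-1],[0,0,0,0,0,6.2,-1],[0,0,0,0,0,6.2,-1]]]' 40
python3 look.py; python3 -c "
from rel import *
print(rel(bp(-.018,.137,.038),bedtool()),manip.read_state()['joints'])"
```

```text
clock: 12.9
ee_pos: [0.4639, 0.0902, 0.1588]
tcp_rot: [-2.775, 0.02, -0.681]
force: [-0.0, 0.5, 0.2]
finger_gap: 0.003
grasp_force: 0.0
clock: 13.7
ee_pos: [0.495, 0.1042, 0.1076]
tcp_rot: [-2.774, 0.025, -0.686]
force: [-0.5, -0.6, -0.0]
finger_gap: 0.001
grasp_force: 0.0
top [293 231  26  34 743] [304.716  247.2073]
top [ 333  305   56   53 1569] [360.2186 330.9777]
side [276  87   8  12  52] [279.6923  93.6923]
side [307 252  30  20 292] [319.8356 261.9075]
side [ 387  260   51   34 1020] [411.8363 275.9569]
[0.035, 0.025, 0.015] [306.054  249.9244] [323.1766 262.837 ]
[0.07, 0, 0.015] [318.9791 233.9502] [313.1583 250.3526]
[0.07, 0.05, 0.015] [295.0505 234.9804] [307.0109 256.8147]
[0, 0.05, 0.015] [293.3271 265.6535] [333.567  275.7852]
[0.136, 0.052, 0.015] [295.7747 204.3367] [281.7972 239.2521]
t 13.8 bedpos mm [-18.4831 136.9253  39.65  ] F bed [0.3971 0.2368 0.046 ] gap 0.5491055727707655 g 0.0
[ 0.0001 -0.0006 -0.0001  0.0482 -0.0075  0.165 ] [ 0.559  -0.0392 -0.6575  2.2966 -0.6214  0.4275 -1.1809]
```

```bash
cat > cam.py <<'E'
from rel import *
import sys
PV=np.array([.0185,.0675])
def knob(q): a=.349-q; return PV+.07*np.array([-np.sin(a),np.cos(a)]),np.array([np.cos(a),np.sin(a)]),a
def table(qs,off=.019,z=.039):
    for q in qs:
        k,t,a=knob(q); c=k-off*t; print('%.2f'%q,np.round(rel(bp(c[0],c[1],z),bedtool(a)),3))
def cst():
    s=st(); b=B.T@(s['ee_pos']-O); M=B.T@R.from_rotvec(s['tcp_rot']).as_matrix(); a=np.arctan2(M[1,0],M[0,0])
    k=b[:2]+.019*M[:2,0]; d=k-PV; q=.349-np.arctan2(-d[0],d[1]) 
    t=np.array([np.cos(.349-q),np.sin(.349-q)])
    print('a',a,'knob est',k,'r',np.linalg.norm(d),'q',q,'Ft',-(B.T@s['force'])[:2]@t)
if __name__=='__main__':
    cst(); table(np.arange(*map(float,sys.argv[1:4])))
E
python3 cam.py .1 .9 .1
```

```text
t 13.8 bedpos mm [-18.4831 136.9253  39.65  ] F bed [0.3971 0.2368 0.046 ] gap 0.5491055727707655 g 0.0
a -0.0001497028351910432 knob est [0.0005 0.1369] r 0.07171382810608315 q 0.0955331503738176 Ft -0.4437772489376923
0.10 [ 0.    -0.001 -0.249  0.132  0.627  0.065]
0.20 [ 0.    -0.001 -0.149  0.78   0.302  0.066]
0.30 [ 0.    -0.001 -0.049  1.458  0.044  0.066]
0.40 [ 0.    -0.001  0.051  2.158 -0.146  0.066]
0.50 [ 0.    -0.001  0.151  2.873 -0.264  0.067]
0.60 [ 0.    -0.001  0.251  3.596 -0.311  0.067]
0.70 [ 0.    -0.001  0.351  4.321 -0.285  0.068]
0.80 [-0.    -0.001  0.451  5.039 -0.186  0.068]
```

```bash
python3 -m inch '[[[0,0,0,0.5,0.05,0.05,-1],[0,0,0,1,0.05,0.05,-1],[0,0,-0.05,1.46,0.04,0.05,-1],[0,0,0,1.8,-0.05,0.05,-1],[0,0,0.05,2.15,-0.14,0.05,-1],[0,0,0.1,2.5,-0.2,0.05,-1],[0,0,0.15,2.87,-0.26,0.05,-1],[0,0,0.15,2.87,-0.26,0.05,-1]]]' 40
python3 cam.py .5 .9 .1
```

```text
clock: 14.6
ee_pos: [0.5207, 0.1049, 0.1207]
tcp_rot: [-2.737, 0.231, -0.646]
force: [-1.4, 1.2, 0.2]
finger_gap: 0.002
grasp_force: 0.4
t 14.6 bedpos mm [ 10.1838 139.8346  38.7233] F bed [-1.2288  1.2719  0.4537] gap 0.2093704509165116 g 0.3928794991225004
a -0.1508969857098824 knob est [0.029 0.137] r 0.07026256011899291 q 0.49853995631664466 Ft 1.4045655163251556
0.50 [-0.001  0.     0.     0.01   0.026 -0.028]
0.60 [-0.     0.     0.1    0.719 -0.129 -0.028]
0.70 [-0.     0.     0.2    1.439 -0.212 -0.028]
0.80 [-0.     0.001  0.3    2.164 -0.223 -0.028]
```

```bash
cat >> cam.py <<'E'
E
python3 - <<'E'
s=open('cam.py').read()
s=s.replace("    s=st(); b=","    from cell import imaging\n    Fs=[]\n    for i in range(6): imaging.camera('top'); Fs.append(manip.read_state()['force'])\n    s=st(); s['force']=np.mean(Fs,0); b=")
open('cam.py','w').write(s)
E
python3 -m inch '[[[0,0,0.03,0.2,-0.02,-0.03,-1],[0,0,0.05,0.36,-0.06,-0.03,-1],[0,0,0.08,0.55,-0.1,-0.03,-1],[0,0,0.1,0.72,-0.13,-0.03,-1],[0,0,0.1,0.72,-0.13,-0.03,-1],[0,0,0.1,0.72,-0.13,-0.03,-1],[0,0,0.1,0.72,-0.13,-0.03,-1],[0,0,0.1,0.72,-0.13,-0.03,-1]]]'
python3 cam.py .6 .85 .05
```

```text
clock: 15.4
ee_pos: [0.5266, 0.1044, 0.1241]
tcp_rot: [-2.706, 0.364, -0.619]
force: [-0.7, 1.1, -0.9]
finger_gap: -0.002
grasp_force: 0.6
t 15.7 bedpos mm [ 17.0111 139.9198  38.9906] F bed [-0.838   0.7113  0.1439] gap -0.3265728767079369 g 0.5392860062420368
a -0.2501442174193278 knob est [0.0354 0.1352] r 0.0697982743528919 q 0.5938480783872807 Ft 0.9685644055310872
0.60 [-0.     0.     0.001  0.043 -0.022 -0.001]
0.65 [-0.     0.     0.051  0.395 -0.108 -0.001]
0.70 [-0.     0.     0.101  0.751 -0.176 -0.001]
0.75 [-0.     0.     0.151  1.111 -0.226 -0.001]
0.80 [-0.     0.     0.201  1.472 -0.259 -0.002]
```

```bash
python3 -m inch '[[[0,0,0.025,0.2,-0.05,0,-1],[0,0,0.05,0.4,-0.1,0,-1],[0,0,0.075,0.58,-0.14,0,-1],[0,0,0.1,0.75,-0.17,0,-1],[0,0,0.1,0.75,-0.17,0,-1],[0,0,0.1,0.75,-0.17,0,-1],[0,0,0.1,0.75,-0.17,0,-1],[0,0,0.1,0.75,-0.17,0,-1]]]'
python3 cam.py .7 .95 .05
```

```text
clock: 16.5
ee_pos: [0.5336, 0.1034, 0.1275]
tcp_rot: [-2.669, 0.496, -0.591]
force: [-0.7, -0.1, -0.8]
finger_gap: 0.0
grasp_force: 0.3
t 16.8 bedpos mm [ 24.8132 139.6796  39.0114] F bed [-0.0994  0.1971 -0.6975] gap 0.18344924871368454 g 0.18499314319342375
a -0.350302472004205 knob est [0.0427 0.1332] r 0.06996279399912643 q 0.7015761461800964 Ft 0.3959761391233348
0.70 [-0.     0.     0.001 -0.011 -0.005  0.001]
0.75 [-0.     0.     0.051  0.341 -0.091  0.001]
0.80 [-0.     0.     0.101  0.697 -0.159  0.001]
0.85 [-0.     0.     0.151  1.057 -0.21   0.001]
0.90 [-0.     0.     0.201  1.418 -0.242  0.001]
```

```bash
python3 -m inch '[[[0,0,0.01,0.09,-0.02,0,-1],[0,0,0.025,0.17,-0.05,0,-1],[0,0,0.037,0.26,-0.07,0,-1],[0,0,0.05,0.34,-0.09,0,-1],[0,0,0.06,0.43,-0.11,0,-1],[0,0,0.075,0.52,-0.125,0,-1],[0,0,0.087,0.61,-0.14,0,-1],[0,0,0.1,0.7,-0.16,0,-1]]]'
python3 cam.py .8 1.05 .05
```

```text
clock: 17.6
ee_pos: [0.5396, 0.1025, 0.1303]
tcp_rot: [-2.626, 0.626, -0.56]
force: [-3.0, 2.8, -0.9]
finger_gap: 0.001
grasp_force: 2.0
t 17.9 bedpos mm [ 31.6791 139.0269  38.9171] F bed [-2.4764  2.9717 -0.245 ] gap -0.007802017767106645 g 1.9571942836046219
a -0.44988754748863297 knob est [0.0488 0.1308] r 0.07014117421692262 q 0.7955118973342312 Ft 3.8089165244175627
0.80 [-0.     0.001  0.001  0.031  0.012 -0.008]
0.85 [-0.     0.001  0.051  0.384 -0.074 -0.009]
0.90 [-0.     0.001  0.101  0.74  -0.142 -0.009]
0.95 [-0.     0.001  0.151  1.099 -0.192 -0.009]
1.00 [-0.     0.001  0.201  1.46  -0.224 -0.009]
```

```bash
python3 -m inch '[[[0,0,0.005,0.05,-0.01,0,-1],[0,0,0.01,0.08,-0.01,0,-1],[0,0,0.015,0.11,-0.02,0,-1],[0,0,0.02,0.15,-0.02,0,-1],[0,0,0.025,0.18,-0.03,0,-1],[0,0,0.03,0.21,-0.03,0,-1],[0,0,0.03,0.21,-0.03,0,-1],[0,0,0.03,0.21,-0.03,0,-1]]]'
python3 cam.py .8 1.05 .05
```

```text
clock: 18.7
ee_pos: [0.5415, 0.1019, 0.1312]
tcp_rot: [-2.612, 0.663, -0.551]
force: [-3.4, 5.3, 0.9]
finger_gap: 0.001
grasp_force: 2.6
t 19.0 bedpos mm [ 33.6524 138.8108  38.8909] F bed [-3.2607  4.6494 -0.1113] gap 0.11755409581110761 g 2.5907117128372192
a -0.479842027647941 knob est [0.0505 0.13  ] r 0.07025410269392603 q 0.822027968127648 Ft 5.195048956162797
0.80 [-0.001  0.001 -0.029 -0.153  0.083 -0.011]
0.85 [-0.001  0.001  0.021  0.196 -0.013 -0.011]
0.90 [-0.001  0.001  0.071  0.55  -0.092 -0.012]
0.95 [-0.     0.001  0.121  0.908 -0.153 -0.012]
1.00 [-0.     0.001  0.171  1.268 -0.196 -0.012]
```

```bash
python3 -m inch '[[[0,0,0.004,0.03,-0.005,0,-1],[0,0,0.008,0.06,-0.01,0,-1],[0,0,0.012,0.09,-0.02,0,-1],[0,0,0.016,0.12,-0.02,0,-1],[0,0,0.02,0.15,-0.03,0,-1],[0,0,0.02,0.15,-0.03,0,-1],[0,0,0.02,0.15,-0.03,0,-1],[0,0,0.02,0.15,-0.03,0,-1]]]'
python3 cam.py .8 1.05 .05; python3 look.py | grep 'top \|side '
```

```text
clock: 19.8
ee_pos: [0.5427, 0.1017, 0.1317]
tcp_rot: [-2.603, 0.688, -0.545]
force: [-5.2, 5.0, 0.5]
finger_gap: 0.001
grasp_force: 3.0
t 20.1 bedpos mm [ 34.9777 138.6785  38.861 ] F bed [-3.3177  4.5071  2.1859] gap -0.3320818761275855 g 2.952093780040741
a -0.49947852118002506 knob est [0.0517 0.1296] r 0.07037790468049214 q 0.839561667751088 Ft 5.736588336859249
0.80 [-0.001  0.002 -0.048 -0.274  0.138 -0.014]
0.85 [-0.001  0.002  0.002  0.073  0.035 -0.014]
0.90 [-0.001  0.002  0.052  0.426 -0.051 -0.015]
0.95 [-0.001  0.002  0.102  0.782 -0.119 -0.015]
1.00 [-0.001  0.002  0.152  1.141 -0.169 -0.016]
top [293 231  26  34 742] [304.7008 247.1954]
top [ 333  305   56   53 1567] [360.2387 330.9885]
side [276  87   9  12  54] [279.7963  93.8148]
side [308 252  12  10  47] [313.5745 255.5106]
side [ 387  260   51   34 1015] [411.8778 275.9685]
side [328 264   9  16  74] [332.0811 270.2568]
```

```bash
python3 -m inch '[[[0,0,0.005,0.03,-0.005,0,-1],[0,0,0.01,0.06,-0.01,0,-1],[0,0,0.015,0.09,-0.02,0,-1],[0,0,0.02,0.12,-0.02,0,-1],[0,0,0.025,0.17,-0.03,0,-1],[0,0,0.025,0.17,-0.03,0,-1],[0,0,0.025,0.17,-0.03,0,-1],[0,0,0.025,0.17,-0.03,0,-1]]]'
python3 cam.py .8 .85 .05
```

```text
clock: 21.0
ee_pos: [0.544, 0.1014, 0.1323]
tcp_rot: [-2.591, 0.719, -0.537]
force: [-3.4, 6.4, 1.2]
finger_gap: 0.001
grasp_force: 3.3
t 21.3 bedpos mm [ 36.528  138.5042  38.8128] F bed [-4.1139  7.2965  0.7845] gap 0.0800210283926001 g 3.330288827419281
a -0.5240877382716819 knob est [0.053 0.129] r 0.07050178843152817 q 0.8599819522652074 Ft 6.59451406484336
0.80 [-0.001  0.002 -0.073 -0.414  0.207 -0.018]
```

Rise is now about 3.6–5 N over drag. Let go: back off, rise, and verify.

```bash
python3 -m inch '[[[0,0,0,-0.5,0,0,-1],[0,0,0,-1.5,0,0,-1],[0,0,0,-2,0,-1,-1],[0,0,0,-2,0,-4,-1],[0,0,0,-2,0,-7,-1],[0,0,0,-2,0,-10,-1],[0,0,0,-2,0,-13,-1],[0,0,0,-2,0,-13,-1]]]'
python3 look.py | grep -v '^\['
python3 - <<'E'
from rel import *
from cell import imaging
im=imaging.camera('top')['color']; h=cv2.cvtColor(im,cv2.COLOR_RGB2HSV)
m=((h[...,0]<8)|(h[...,0]>178))&(h[...,1]>130)&(h[...,2]>50); m[:170]=0;m[285:]=0;m[:,:230]=0;m[:,350:]=0
p=np.argwhere(m)[:,::-1]; print(len(p),p.min(0),p.max(0),p.mean(0),cv2.fitLine(p.astype(np.float32),2,0,.01,.01).ravel())
for q in(.7,.8,.86,.95):
    a=.349-q;pv=np.array([.0185,.0675,.024]);d=np.array([-np.sin(a),np.cos(a),0]);x=proj('top',[bp(*pv),bp(*(pv+.07*d))]);v=x[1]-x[0];print(q,v/np.linalg.norm(v))
E
```

```text
clock: 22.1
ee_pos: [0.4813, 0.0735, 0.2326]
tcp_rot: [-2.591, 0.726, -0.532]
force: [-0.5, 0.3, 0.0]
finger_gap: 0.003
grasp_force: 0.0
top [293 231  26  34 743] [304.6878 247.1736]
top [ 333  305   56   53 1565] [360.2396 331.0064]
side [276  87   9  12  55] [279.7273  93.8727]
side [310 252  27  27 232] [323.8664 263.5905]
side [ 387  260   51   33 1011] [411.9278 275.9268]
t 22.2 bedpos mm [ 28.8987 146.0542 159.7055] F bed [-0.0696  0.1664  0.8192] gap 0.09361051017688517 g 0.0
239 [252 240] [290 264] [272.9498 252.5021] [  0.9015   0.4328 272.9498 252.5021]
0.7 [-0.9636 -0.2672]
0.8 [-0.9324 -0.3615]
0.86 [-0.9086 -0.4177]
0.95 [-0.8655 -0.5009]
```

Checks agree. The lever stayed at about 0.87 rad. The block's image outline (rows 231–264, columns 293–318) matches a home block once its visible upper end face is counted, and it did not move when I let go. Hand in.

```bash
python3 -c "
from cell import manip
print(manip.finish_job())"
```

```text
the job is handed in; nothing more can be done
None
```

The rose block ran down and hung about 13 mm short; I nudged it home to the stop, clamped it with the cam at about 0.87 rad (an estimated 4–5 N rise at the knob), and handed the job in at 22 s with the arm clear.

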